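Hang the blue pail on the hutch carousel

ROBOT

A 6-joint arm with a two-finger parallel gripper is mounted at the origin on the work surface. World frame = base frame: x ahead of the robot, y to its left, z up, the work surface at z = 0. Lengths are in m, angles in rad, forces in N, time in s.
With the tool pointing down it reaches from about 0.325 to 0.9 m from the base axis. Payload 3.5 kg.
Tool frame: the origin (TCP) lies midway between the tips of the shut fingers; the grasp point (between the pads) lies arm.hold_point_z behind it (arm.hold_point_z is the distance from the TCP to the grasp point, in m); z points along the fingers, y is the direction in which the jaws open and shut (so a half turn about z gives the same grasp; the last joint's range is limited). The gripper opens to 85 mm and grips with 20 to 120 N. Pads are 22 mm wide; open, the fingers measure 114 mm over their backs; the gripper's body (76 mm by 85 mm) begins 54 mm behind the grasp point. The pads swing forward as they close: fully open they stand 13 mm farther back than shut.
Start: joints at [-1.269, 0.276, -0.026, 1.268, 0, 1.467], TCP at [0.246, -0.574, 0.231] pointing down, gripper open.
Joint ranges: [-3.12, 3.12], [-0.85, 1.88], [-1.08, 1.24], [-1.95, 2.15], [-1.57, 1.53], [-3.14, 3.14]. Speed limits (rad/s): [2.57, 2.57, 3.14, 3.14, 3.14, 3.14].

INTERFACE

Orientations are given as [roll, pitch, yaw] about the fixed x, y, z axes, in that order (R = Rz(yaw) Ry(pitch) Rx(roll)).
In Python, from rig import arm gives the robot as it stands. Calls block until the motion is done:
- arm.move_pose(position, orientation): joint-space move of the TCP to a pose.
- arm.servo_line(position, speed=0.15, rotation=None): straight line of the TCP; rotation=None keeps the orientation; speed is the mean speed in m/s.
- arm.move_j(angles): joint-space move.
- arm.command_gripper(opening, force=None): finger opening in m; force is the grip in N (None keeps the last); returns when the fingers have stopped.
- arm.sleep(seconds).
- arm.inverse_kinematics(position, orientation): joint angles nearest the present ones, or None.
- arm.sense(): the state.
- arm.camera(name): name is "side" or "top"; returns (picture, depth): 420x560x3 uint8, red, green, blue; 420x560 float32, m along the optical axis (not along the pixel's ray), 0 where there is no reading.
- arm.camera_model(name): a dict with "fov_y" (degrees; the focal length in pixels is half the picture's height over the tangent of half this angle, whatever the lens; pixels are square), "cx", "cy" (the principal point, pixels), "dist" ([k1, k2, p1, p2, k3] as OpenCV has them; the pictures are not rectified), "view" (4x4, takes a point from world to camera coordinates). Camera axes: x right, y down, z forward; pixel columns grow to the right and rows downward; lengths in m; the calibration is good to about 2 mm. A picture is of the moment at which its call begins. camera_model takes no time and is no camera call.
A pose or a line that the arm cannot do raises arm.MotionError and nothing moves.
- arm.finish_job(): hands the job in, once; it reports no verdict.
The state is a dict: "time_s": time; "q": joint angles; "joint_vel": joint speeds; "effort": joint torques, N m; "tcp_pos": TCP position; "tool_rot": TCP orientation; "force": force on the tool from outside, world axes, zero at the start; "torque": the same for the moment, N m; "grip_width": finger opening in m.
Only numpy, scipy, OpenCV 4.12 (cv2) and the standard library are available. Lean on these libraries where they do the work, as an engineer would, in place of code of your own. Each camera call takes 0.05 s, during which the arm holds its last target. There are 200 camera calls.

TASK

Pull the carousel's carriage out to its front stop, then turn the carousel until its empty hook points straight to the front, and then hang the blue pail on that hook by its hoop. Leave it hanging still and let go of everything, with the carriage still fully out and the hook still facing front; keep the pail upright on the way and do not push aside or knock over the other things on the table.

Things in the scene. Friction and masses are not known exactly. Their poses are not given: they have to be found in the camera images.
- rack: Fixed pull-out rack. Origin on the table top, under the carousel axis when the carriage is fully out. Its -x axis points to the FRONT (the way the carriage pulls out, roughly to the robot), z up. Rails 30 mm high, x = -110 to 220 mm. Glass shelf over its back: underside 290 mm up, x = 105 to 225, 360 mm wide, on posts at y = -160, +160; by the +y post a cup dispenser, out to y = 245.
- carriage (a joint): Slide of the flat aluminium carriage under the carousel, in m: 0 = fully in, under the glass bridge; 0.100 = fully out at its front stop. Moves along rack -x, drags with about 5 N, stays where left. Carousel axis: rack x = 0.100 - value, y = 0.
- handle (a point): Centre of the carriage's upright dark wooden handle tab: 14 mm thick along the slide (rack x), 50 mm wide, 45 mm tall, top 79 mm above the table; 190 mm in front of the carousel axis, nothing else of the rack within 70 mm at its height or above. Axes as the rack's.
- carousel (a joint): Carousel angle, rad, counter-clockwise from above, endless. At 0 or a whole turn the empty hook points to the front (rack -x). Stiff (0.15 N m), stays where left. Five hooks 72 degrees apart; on four hang things fixed to it (pails white, metal, white, and a strainer), reaching 117 mm from the axis, 75 to 233 mm above the table.
- knob (a point): Centre of the round dark wooden turning knob on top of the carousel, on its axis: 40 mm diameter, 35 mm tall, from 212 to 247 mm above the table; clear for 70 mm around at that height.
- hook_seat (a point): Seat of the empty hook: top of its 8 mm steel bar at the lowest place, 85 mm from the carousel axis, 189 mm above the table. The upturned tip ends 102 mm from the axis, its top 14 mm above the seat; inwards the bar rises 8 mm to the hub. Turns with the carousel; its -x axis points outward along the hook.
- pail_center (a point): Centre of the loose blue pail, 77 mm above its underside. Open cup 58 mm diameter, 55 mm high; 154 mm tall with hoop and grip; about 0.16 kg. z up. Rigid 7 mm wire hoop in its y-z plane, feet at y = -31.5 and +31.5 mm, straight up to 85 mm, then to a peak at the middle. The hook goes through the hoop along pail x, either way.
- pail_grip (a point): Centre of the square wooden grip on top of the blue pail's hoop: 16 x 16 mm, sides parallel to pail x and y, 38 mm tall, from 116 to 154 mm above the pail's underside.
- pail_loop (a point): Underside of the hoop's peak on the blue pail, 34.5 mm above pail_center (111.5 mm above the pail's underside): rests on the hook seat when the pail hangs.
- pourer: Slender steel coffee pourer, 68 mm diameter at the foot, 36 to 40 mm at the neck, 185 mm tall, spout and handle reaching 45 mm from its axis along -y and +y. Bystander, loose; origin at the centre of its underside.
- mill: Dark wooden pepper mill, 54 mm diameter, 170 mm tall. Bystander, loose; origin at the centre of its underside.
- cup_a: Ridged glass cup, 62 mm diameter, 75 mm tall. Bystander, loose; origin at the centre of its underside.
- cup_b: Second ridged glass cup, 62 mm diameter, 75 mm tall. Bystander, loose; origin at the centre of its underside.
- creamer: White porcelain creamer, 60 mm diameter, 60 mm tall, handle reaching 48 mm along +y. Bystander, loose; origin at the centre of its underside.
- date_bowl: White porcelain date bowl with clipped-on lid, 103 mm diameter, 90 mm tall. Bystander, loose; origin at the centre of its underside.
- tray: Brushed aluminium tray, 150 x 200 mm, 16 mm high. Bystander, loose; origin at the centre of its underside.
Mind the look-alikes: they are no part of the job. Leave any pink look-alike of the part that bears pail_center alone.

How it is judged:
By the outcome, as a careful person would: the job done as asked, in the order asked, and still so for the second after the job is handed in, with the robot touching nothing.
It also fails if it takes over 67 s, if anything falls off the work surface, if the arm or the gripper's body presses on something with over 40 N, if the wrist force passes 120 N, or if a joint passes its speed limit or range.

## Working session

There is one attempt and no reset: what is moved stays moved. The work goes in short steps, each a Python script; the robot and the scene stay as the last script left them, time stands still between calls to the robot, and variables do not carry over. Pictures are saved under pics/ and viewed, about 8 in all and at most 12, crops included, and the job is handed in when it is done.

```bash
mkdir -p pics; ls; cat > h.py <<'E'
import numpy as np, cv2
from rig import arm
def snap(name,tag):
    im,d=arm.camera(name); cv2.imwrite(f'pics/{tag}.png',im[:,:,::-1]); np.savez(f'pics/{tag}.npz',im=im,d=d); return im,d
def cloud(name,d):
    m=arm.camera_model(name); h,w=d.shape
    f=h/2/np.tan(np.radians(m['fov_y'])/2)
    K=np.array([[f,0,m['cx']],[0,f,m['cy']],[0,0,1.]])
    u,v=np.meshgrid(np.arange(w),np.arange(h))
    p=cv2.undistortPoints(np.stack([u,v],-1).reshape(-1,1,2).astype(np.float64),K,np.array(m['dist'],float)).reshape(h,w,2)
    P=np.concatenate([p*d[...,None],d[...,None]],-1)
    V=np.array(m['view']); return (P-V[:3,3])@V[:3,:3]
def proj(name,X):
    m=arm.camera_model(name); f=210/np.tan(np.radians(m['fov_y'])/2)
    K=np.array([[f,0,m['cx']],[0,f,m['cy']],[0,0,1.]]); V=np.array(m['view'])
    return cv2.projectPoints(np.atleast_2d(X).astype(float),cv2.Rodrigues(V[:3,:3])[0],V[:3,3],K,np.array(m['dist'],float))[0][:,0]
E
python3 - <<'E'
from h import *
for n in('side','top'):
    im,d=snap(n,n+'0'); print(arm.camera_model(n))
print(arm.sense(),arm.hold_point_z)
E
```

```text
pics
{'fov_y': 57.29726754741558, 'cx': 283.0634377676998, 'cy': 207.90186824397617, 'dist': array([-0.06714421,  0.        ,  0.        ,  0.        ,  0.        ]), 'view': array([[ 0.99201933, -0.12365486, -0.02463993, -0.56411017],
       [-0.09029826, -0.56036032, -0.82331193,  0.17205077],
       [ 0.08799928,  0.81896629, -0.56705409,  1.01600082],
       [ 0.        ,  0.        ,  0.        ,  1.        ]])}
{'fov_y': 49.70519250071403, 'cx': 288.60897311307644, 'cy': 205.27442209334038, 'dist': array([-0.1257602,  0.       ,  0.       ,  0.       ,  0.       ]), 'view': array([[-6.86240940e-05, -9.99629107e-01, -2.72331490e-02,
         2.64808884e-02],
       [-9.88924182e-01,  4.10982519e-03, -1.48364659e-01,
         5.78054219e-01],
       [ 1.48421555e-01,  2.69213382e-02, -9.88557678e-01,
         1.47610169e+00],
       [ 0.00000000e+00,  0.00000000e+00,  0.00000000e+00,
         1.00000000e+00]])}
{'time_s': 0.1, 'q': array([-1.26938881e+00,  2.77069800e-01, -2.77128916e-02,  1.26804058e+00,
        1.46193392e-05,  1.46735914e+00]), 'joint_vel': array([-3.12950211e-03, -1.45021074e-03,  2.90255708e-03, -2.79612836e-05,
       -4.18249998e-05,  5.05053592e-04]), 'effort': array([ 1.83664251e-04, -4.46708608e+01,  2.96128410e+01,  8.47874471e-03,
       -3.45695082e-05,  1.12453492e-06]), 'tcp_pos': array([ 0.24593579, -0.57381266,  0.23027809]), 'tool_rot': array([-3.13957806e+00, -2.23828311e-04,  4.04844466e-01]), 'force': array([ 0.41061234, -0.36389084, -0.90687632]), 'torque': array([-0.01522293,  0.00072903, -0.00606709]), 'grip_width': 0.08518977064026008} 0.0187
```

View pics/side0.png

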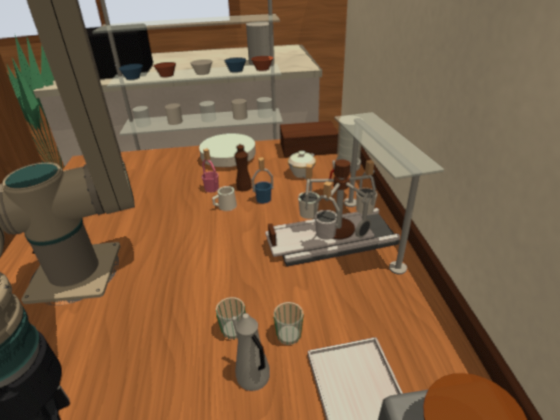

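View pics/top0.png

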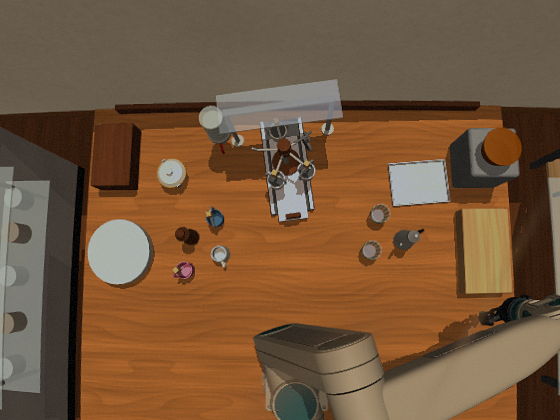

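```bash
python3 - <<'E'
from h import *
t=np.load('pics/top0.npz');s=np.load('pics/side0.npz')
def crop(a,x0,x1,y0,y1,w,h): return cv2.resize(a[y0:y1,x0:x1,::-1],(w,h),interpolation=cv2.INTER_CUBIC)
A=crop(t['im'],235,335,100,225,400,500)
B=crop(t['im'],160,240,200,290,400,450)
cv2.imwrite('pics/c1.png',np.hstack([A,cv2.copyMakeBorder(B,0,50,0,0,cv2.BORDER_CONSTANT)]))
cv2.imwrite('pics/c2.png',crop(s['im'],190,410,130,280,792,540))
C=cloud('top',t['d']);D=cloud('side',s['d'])
np.set_printoptions(precision=3,suppress=True)
def hsv(im): return cv2.cvtColor(im,cv2.COLOR_RGB2HSV)
for n,im,P,box in(('top',t['im'],C,(200,232,200,232)),('side',s['im'],D,(245,280,150,210))):
    x0,x1,y0,y1=box; h=hsv(im)[y0:y1,x0:x1].reshape(-1,3);p=P[y0:y1,x0:x1].reshape(-1,3)
    b=(h[:,0]>95)&(h[:,0]<125)&(h[:,1]>80); q=p[b]; print(n,b.sum(),np.percentile(q,[2,50,98],axis=0))
    g=p[(p[:,2]>.113)&(p[:,2]<.17)]; print(' grip',len(g),g.mean(0),g.min(0),g.max(0))
# handle, knob
for n,P,box in(('top',C,(280,305,205,225)),('side',D,(262,282,215,248))):
    x0,x1,y0,y1=box;p=P[y0:y1,x0:x1].reshape(-1,3);g=p[(p[:,2]>.068)&(p[:,2]<.09)];print(n,'handle',len(g),g.mean(0),g.min(0),g.max(0), cv2.minAreaRect((g[:,:2]*1000).astype(np.float32)))
x0,x1,y0,y1=270,300,130,165;p=C[y0:y1,x0:x1].reshape(-1,3);g=p[(p[:,2]>.238)&(p[:,2]<.26)];print('knob',len(g),g.mean(0),g.min(0),g.max(0))
E
```

```text
top 151 [[ 0.512  0.248 -0.002]
 [ 0.538  0.274  0.009]
 [ 0.562  0.299  0.058]]
 grip 52 [0.534 0.274 0.142] [0.518 0.266 0.113] [0.553 0.284 0.16 ]
side 226 [[0.514 0.242 0.008]
 [0.535 0.251 0.037]
 [0.555 0.299 0.058]]
 grip 111 [0.526 0.286 0.134] [0.487 0.261 0.113] [0.554 0.359 0.155]
top handle 69 [0.541 0.011 0.078] [ 0.531 -0.013  0.069] [0.552 0.036 0.086] ((541.1158447265625, 11.244173049926758), (14.78672981262207, 49.386573791503906), 8.297767639160156)
side handle 83 [0.541 0.003 0.078] [ 0.532 -0.019  0.069] [0.551 0.03  0.083] ((541.9277954101562, 5.479738235473633), (14.332049369812012, 48.14678192138672), 8.03727912902832)
knob 154 [0.728 0.035 0.247] [0.709 0.016 0.239] [0.751 0.054 0.253]
```

View pics/c1.png

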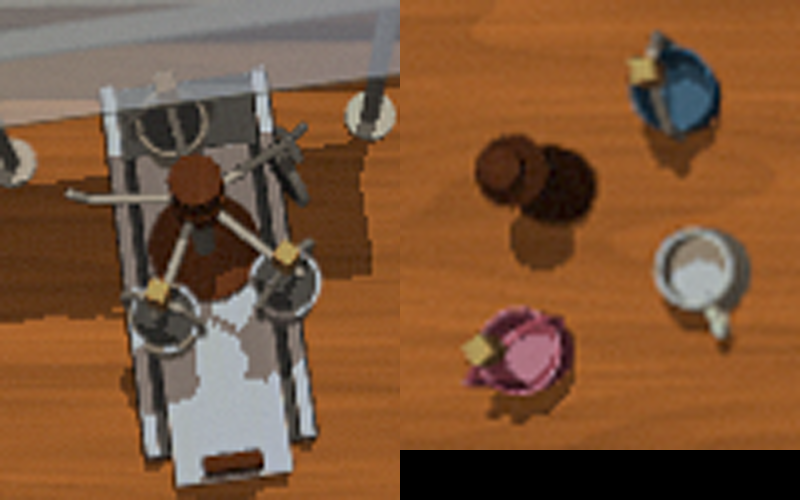

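View pics/c2.png

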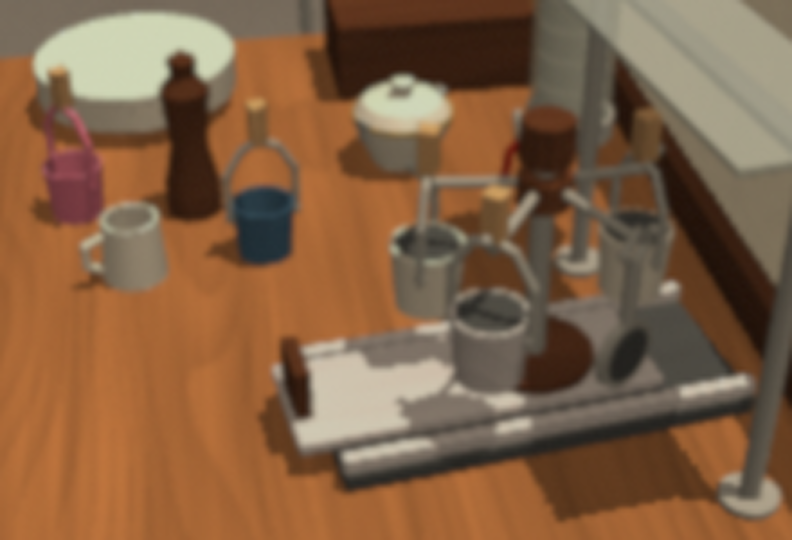

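```bash
cat >> h.py <<'E'
np.set_printoptions(precision=4,suppress=True)
from math import pi,radians,degrees
def down(yaw): return [pi,0,(yaw+pi)%(2*pi)-pi]
def best(p,yaw):
    "of the two half-turn-equal grasps the one with smallest |q6|"
    c=[(abs(q[5]),y) for y in (yaw,yaw+pi) if (q:=arm.inverse_kinematics(p,down(y))) is not None]
    return down(min(c)[1])
def st(): s=arm.sense(); print('t',round(s['time_s'],2),s['tcp_pos'],'rpy',s['tool_rot'],'F',s['force'],'w',round(s['grip_width'],4),'q6',round(s['q'][5],2)); return s
E
python3 - <<'E'
from h import *
a=radians(8.2); H=np.array([.5413,.009,0])
o=best([*H[:2],.2],a+pi/2)
p=arm.sense()['tcp_pos']; 
arm.servo_line([p[0],p[1],.33],.3)
arm.move_pose([H[0],H[1],.32],o); st()
arm.servo_line([H[0],H[1],.12],.25)
arm.servo_line([H[0],H[1],.045],.1); st()
arm.command_gripper(0.0,40); s0=st()
d=-np.array([np.cos(a),np.sin(a),0]); p0=s0['tcp_pos']; p0=np.array([H[0],H[1],.045])
for k in range(1,30):
    L=.05 if k==1 else .05+.004*(k-1)
    arm.servo_line(p0+d*L,.06 if k==1 else .04)
    s=arm.sense(); f=s['force']@d; print(round(L,3),round((s['tcp_pos']-s0['tcp_pos'])@d,4),round(f,1),s['force'])
    if f<-20: break
st()
E
```

```text
t 2.9 [0.5415 0.0082 0.32  ] rpy [3.1415 0.0003 1.7126] F [-0.0798 -0.2205 -0.7108] w 0.0852 q6 1.32
t 4.75 [0.542  0.009  0.0456] rpy [3.1404 0.0003 1.714 ] F [-0.4073 -0.2092  0.273 ] w 0.0853 q6 1.32
t 5.4 [0.5409 0.0089 0.0452] rpy [-3.1408  0.      1.7127] F [-1.771   0.0499  3.8284] w 0.0133 q6 1.33
0.05 0.0487 -2.4 [1.6152 5.4544 0.158 ]
0.054 0.0528 -2.9 [2.2137 4.9302 0.1795]
0.058 0.0569 -3.1 [2.5135 3.9859 0.5358]
0.062 0.0609 -2.9 [2.2569 4.3368 0.2184]
0.066 0.0627 -8.6 [ 7.6339  7.0694 -5.8089]
0.07 0.0627 -18.5 [ 17.4083   8.989  -16.9963]
0.074 0.0626 -28.8 [ 27.3084  12.1133 -29.6125]
t 7.88 [0.4788 0.0009 0.0454] rpy [ 3.1202 -0.0046  1.7162] F [ 27.3084  12.1133 -29.6125] w 0.0138 q6 1.29
```

```bash
python3 - <<'E'
from h import *
a=radians(8.2); d=-np.array([np.cos(a),np.sin(a),0]); p0=np.array([.5413,.009,.045])
arm.servo_line(p0+d*.0635,.1); st()
arm.command_gripper(.085)
arm.servo_line(p0+d*.0635+[0,0,.3],.4)
p=p0+d*.0635; arm.move_pose([.42,-.28,.34],arm.sense()['tool_rot'])
st()
im,dd=snap('top','top1'); C=cloud('top',dd); ims,ds=snap('side','side1')
A=cv2.resize(im[105:255,200:350,::-1],(600,600),interpolation=cv2.INTER_CUBIC); cv2.imwrite('pics/c3.png',A)
p=C[205:260,270:310].reshape(-1,3);g=p[(p[:,2]>.07)&(p[:,2]<.09)];print('handle',len(g),g.mean(0),g.min(0),g.max(0),cv2.minAreaRect((g[:,:2]*1000).astype(np.float32)))
p=C[130:200,265:305].reshape(-1,3);g=p[(p[:,2]>.24)&(p[:,2]<.256)];print('knob',len(g),cv2.minEnclosingCircle((g[:,:2]*1000).astype(np.float32)),g[:,2].mean())
ax=np.array([.667,.027])
P=C.reshape(-1,3); r=np.hypot(*(P[:,:2]-ax).T); m=(P[:,2]>.18)&(P[:,2]<.25)&(r>.05)&(r<.125)
th=np.degrees(np.arctan2(P[m,1]-ax[1],P[m,0]-ax[0]))%360
print(np.histogram(th,bins=36,range=(0,360))[0])
for lo in range(0,360,10):pass
# pail
P2=C[195:235,195:240].reshape(-1,3)
g=P2[P2[:,2]>.147];print('grip top',len(g),g.mean(0),cv2.minAreaRect((g[:,:2]*1000).astype(np.float32)))
hp=P2[(P2[:,2]>.062)&(P2[:,2]<.118)];print('hoop',len(hp));u,s,v=np.linalg.svd(hp[:,:2]-hp[:,:2].mean(0));print(hp.mean(0),s,v[0],degrees(np.arctan2(v[0,1],v[0,0])))
E
```

```text
t 8.14 [0.4805 0.0011 0.0452] rpy [ 3.1383 -0.0024  1.7146] F [ 4.4087  6.4931 -1.1451] w 0.0133 q6 1.29
t 10.83 [ 0.4199 -0.279   0.3391] rpy [-3.1388 -0.0025  1.7145] F [0.0366 0.7127 0.6009] w 0.0851 q6 0.71
handle 71 [0.4846 0.0064 0.079 ] [ 0.4724 -0.0192  0.0714] [0.5694 0.0651 0.0876] ((522.9757690429688, 21.256242752075195), (112.9979019165039, 48.150543212890625), 22.4862117767334)
knob 153 ((669.0040893554688, 27.366352081298828), 20.831378936767578) 0.24722411745709524
[12 62 19  1  0  0  0  0 50  0  0  0  0  0  6 37 33  6  0  0  0  5 24 54
  4  0  0  0  0  4 48  7  0  0  0  1]
grip top 35 [0.5045 0.2256 0.3919] ((443.38690185546875, 136.4521484375), (353.8297119140625, 18.130517959594727), 56.22458267211914)
hoop 38
[0.5307 0.2741 0.0967] [0.1549 0.012 ] [-0.9903 -0.1388] -172.01947811981466
```

View pics/c3.png

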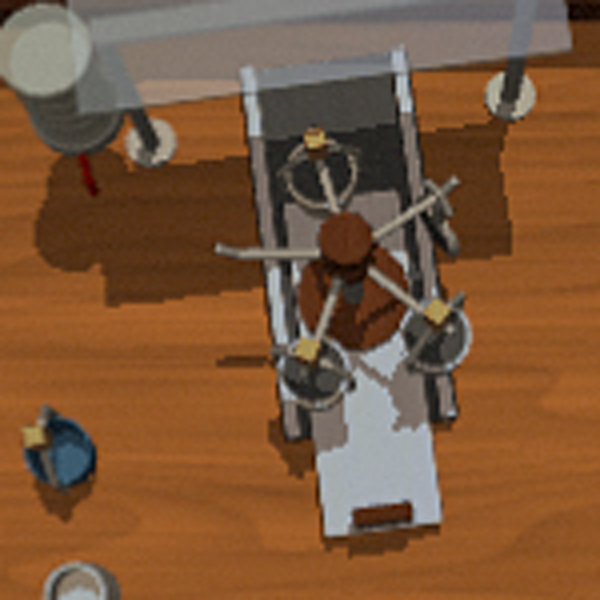

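```bash
cat > an.py <<'E'
from h import *
from scipy.optimize import minimize_scalar
def bars(C,ax):
    "hook phase (deg, mod 72) from bar points r 25..75 mm from axis"
    P=C.reshape(-1,3); v=P[:,:2]-ax; r=np.hypot(*v.T); m=(P[:,2]>.180)&(P[:,2]<.212)&(r>.03)&(r<.10)
    v=v[m]; th=np.degrees(np.arctan2(v[:,1],v[:,0]))%360
    z=np.exp(5j*np.radians(th)); ph=np.degrees(np.angle(z.mean()))/5; res=[]
    for k in range(5):
        c=(ph+72*k)%360; dd=(th-c+180)%360-180; w=abs(dd)<12; res.append((round(c,1),int(w.sum()),round(c+np.median(dd[w]),2)))
    return res
def railyaw(C):
    "yaw of rails/shelf by the best sharpness of the cross histogram"
    P=C.reshape(-1,3); m=(P[:,2]>.022)&(P[:,2]<.04)&(P[:,0]>.56)&(P[:,0]<.9)&(abs(P[:,1]-.03)<.13); q=P[m]
    def f(a):
        y=-np.sin(a)*(q[:,0]-.669)+np.cos(a)*(q[:,1]-.027); h=np.histogram(y,bins=100,range=(-.1,.1))[0]; return (h.astype(float)**2).sum()
    A=np.radians(np.arange(4,13,.25)); F=[f(a) for a in A]; return np.degrees(A[np.argmax(F)]),np.round(np.array(F)/max(F),2)
E
python3 - <<'E'
from an import *
for n in('top1','side1','top0','side0'):
    C=cloud(n[:-1],np.load(f'pics/{n}.npz')['d'])
    print(n,'rail',railyaw(C))
    P=C.reshape(-1,3);m=(abs(P[:,2]-.29)<.02)&(P[:,0]>.7)&(abs(P[:,1])<.3); 
    g=P[m]; print(' shelf',m.sum(),cv2.minAreaRect((g[:,:2]*1000).astype(np.float32)) if m.sum()>5 else '')
    if n[-1]=='1':
        print(' bars',bars(C,np.array([.669,.027])))
        m=(P[:,2]>.065)&(P[:,2]<.09)&(abs(P[:,0]-.48)<.02)&(abs(P[:,1])<.05);g=P[m];print(' handle',cv2.minAreaRect((g[:,:2]*1000).astype(np.float32)))
        m=(P[:,2]>.241)&(P[:,2]<.255)&(np.hypot(P[:,0]-.669,P[:,1]-.027)<.04);g=P[m];print(' knob',cv2.minEnclosingCircle((g[:,:2]*1000).astype(np.float32)),np.median(g[:,:2],axis=0))
    m=(P[:,2]>.122)&(P[:,2]<.165)&(abs(P[:,0]-.535)<.03)&(abs(P[:,1]-.272)<.03);g=P[m];print(' grip',m.sum(),g.min(0),g.max(0)); g=g[g[:,2]>.148];print(' griptop',len(g),g.mean(0))
    m=(P[:,2]>.06)&(P[:,2]<.112)&(abs(P[:,0]-.535)<.045)&(abs(P[:,1]-.272)<.04);g=P[m];v=np.linalg.svd(g[:,:2]-g[:,:2].mean(0))[2][0];print(' hoop',len(g),g.mean(0),degrees(np.arctan(v[1]/v[0])),g.min(0),g.max(0))
E
```

```text
top1 rail (np.float64(7.0), array([0.83, 0.84, 0.85, 0.87, 0.88, 0.89, 0.91, 0.93, 0.94, 0.96, 0.97,
       0.99, 1.  , 0.99, 0.99, 0.98, 0.96, 0.94, 0.92, 0.9 , 0.89, 0.87,
       0.85, 0.83, 0.81, 0.8 , 0.78, 0.76, 0.75, 0.74, 0.73, 0.72, 0.72,
       0.71, 0.7 , 0.69]))
 shelf 5060 ((981.447509765625, 78.60835266113281), (456.68701171875, 421.9408874511719), 1.234808325767517)
 bars [(np.float64(16.0), 57, np.float64(17.45)), (np.float64(88.0), 68, np.float64(87.89)), (np.float64(160.0), 56, np.float64(160.11)), (np.float64(232.0), 62, np.float64(230.83)), (np.float64(304.0), 74, np.float64(304.69))]
 handle ((481.2743225097656, 3.7649765014648438), (13.946901321411133, 47.1962776184082), 6.940523624420166)
 knob ((669.0040893554688, 27.366352081298828), 20.831378936767578) [0.6698 0.0274]
 grip 42 [0.5271 0.2661 0.1248] [0.545  0.2844 0.1597]
 griptop 29 [0.536  0.2755 0.1532]
 hoop 32 [0.5301 0.2739 0.0935] 7.724062442036945 [0.5017 0.2676 0.0643] [0.5711 0.2819 0.1116]
side1 rail (np.float64(7.499999999999999), array([0.58, 0.59, 0.6 , 0.62, 0.64, 0.66, 0.69, 0.73, 0.76, 0.81, 
[... 1374 characters left out ...]
6  0.2751 0.1539]
 hoop 32 [0.5329 0.2736 0.091 ] 6.869439517401625 [0.5017 0.2532 0.0611] [0.5701 0.282  0.1102]
side0 rail (np.float64(7.499999999999999), array([0.64, 0.65, 0.66, 0.68, 0.7 , 0.72, 0.74, 0.76, 0.8 , 0.83, 0.87,
       0.9 , 0.96, 0.98, 1.  , 0.99, 0.96, 0.91, 0.85, 0.81, 0.77, 0.74,
       0.7 , 0.68, 0.66, 0.63, 0.61, 0.59, 0.58, 0.56, 0.55, 0.54, 0.53,
       0.53, 0.52, 0.52]))
 shelf 4878 ((984.4452514648438, 78.10296630859375), (464.2796630859375, 430.1948547363281), 1.5391134023666382)
 grip 68 [0.5288 0.2615 0.1221] [0.5458 0.2795 0.1553]
 griptop 22 [0.5374 0.2699 0.153 ]
 hoop 73 [0.5367 0.2699 0.0879] 8.01133671491604 [0.5029 0.2615 0.0603] [0.5722 0.2786 0.1119]
```

```bash
python3 - <<'E'
from h import *
K=np.array([.669,.0247]); y0=2.28
arm.move_pose([*K,.33],down(y0)); st()
arm.servo_line([*K,.25],.2); arm.servo_line([*K,.217],.08); st()
arm.command_gripper(0,60); st()
for k in range(1,5):
    arm.move_pose([*K,.217],down(y0+radians(99.6)*k/4)); s=st(); print('T',s['torque'])
arm.command_gripper(.085); arm.servo_line([*K,.33],.25)
arm.move_pose([.47,.33,.36],best([.47,.33,.36],radians(98))); st()
im,dd=snap('top','top2'); ims,ds=snap('side','side2')
from an import *
print(bars(cloud('top',dd),np.array([.669,.027])))
A=cv2.resize(im[105:255,200:350,::-1],(400,400),interpolation=cv2.INTER_CUBIC);B=cv2.resize(ims[140:270,260:400,::-1],(400,400),interpolation=cv2.INTER_CUBIC)
cv2.imwrite('pics/c4.png',np.hstack([A,B]))
for n,d in(('top',dd),('side',ds)):
        P=cloud(n,d).reshape(-1,3)
        m=(P[:,2]>.065)&(P[:,2]<.09)&(abs(P[:,0]-.48)<.02)&(abs(P[:,1])<.05);g=P[m];print(' handle',cv2.minAreaRect((g[:,:2]*1000).astype(np.float32)))
        m=(P[:,2]>.241)&(P[:,2]<.255)&(np.hypot(P[:,0]-.669,P[:,1]-.027)<.04);g=P[m];print(' knob',cv2.minEnclosingCircle((g[:,:2]*1000).astype(np.float32)),np.median(g[:,:2],axis=0))
E
```

```text
t 12.39 [0.6687 0.0237 0.3303] rpy [-3.1413  0.0005  2.2787] F [-0.5225 -1.022   0.5406] w 0.0849 q6 0.8
t 13.5 [0.6686 0.0248 0.2163] rpy [-3.1407 -0.0009  2.2801] F [ 0.563  -0.8     0.2058] w 0.085 q6 0.8
t 13.99 [0.6697 0.0252 0.218 ] rpy [3.1395 0.0006 2.2804] F [0.7468 1.3127 2.2659] w 0.0384 q6 0.8
t 14.48 [0.6701 0.0257 0.2179] rpy [3.1386 0.0018 2.7132] F [3.2838 4.8095 3.658 ] w 0.0382 q6 0.37
T [ 1.0053 -0.5244  0.1514]
t 14.98 [0.6703 0.0264 0.2179] rpy [ 3.1383  0.0032 -3.1348] F [3.6553 6.3715 3.3459] w 0.0384 q6 -0.07
T [ 1.3291 -0.5812  0.1128]
t 15.47 [0.6701 0.0271 0.2179] rpy [ 3.1385  0.0047 -2.6997] F [2.7717 8.4406 4.045 ] w 0.0384 q6 -0.5
T [ 1.5894 -0.5212  0.0992]
t 15.97 [0.6696 0.0277 0.218 ] rpy [ 3.1393  0.0059 -2.2647] F [2.1743 9.3824 4.43  ] w 0.0384 q6 -0.93
T [ 1.8698 -0.2243  0.1211]
t 18.46 [0.4706 0.3293 0.3595] rpy [ 3.1412 -0.0006 -1.4326] F [1.4115 0.0483 0.8126] w 0.0849 q6 -1.21
[(np.float64(331.9), 61, np.float64(331.52)), (np.float64(43.9), 71, np.float64(44.31)), (np.float64(115.9), 60, np.float64(116.96)), (np.float64(187.9), 56, np.float64(187.11)), (np.float64(259.9), 62, np.float64(258.72))]
 handle ((481.23382568359375, 3.7398929595947266), (14.154474258422852, 47.225162506103516), 7.58844518661499)
 knob ((669.1456909179688, 28.87462615966797), 21.087270736694336) [0.6675 0.0274]
 handle ((481.8185729980469, -0.26677894592285156), (14.287376403808594, 50.971710205078125), 6.954466342926025)
 knob ((668.1757202148438, 22.042970657348633), 20.328266143798828) [0.6677 0.0182]
```

View pics/c4.png

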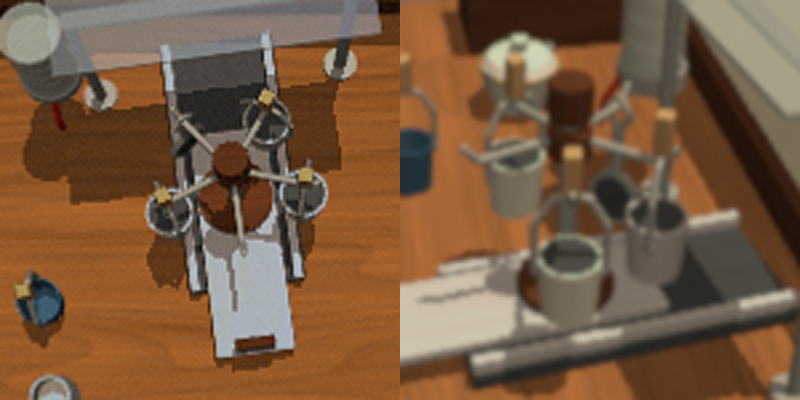

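```bash
python3 - <<'E'
from h import *
G=np.array([.5362,.2745]); o=down(radians(7.6-90)); of=down(radians(187.5))
arm.move_pose([*G,.26],o); st()
arm.servo_line([*G,.1273],.12); st()
arm.command_gripper(0,40); st()
arm.servo_line([*G,.2388],.1); s=st()
r=radians(187.5); S=np.array([.6697,.028])+.175*np.array([np.cos(r),np.sin(r)])
arm.servo_line([*S,.2388],.13,rotation=of); st()
im,dd=snap('top','top3'); ims,ds=snap('side','side3')
A=cv2.resize(im[125:245,215:335,::-1],(400,400),interpolation=cv2.INTER_CUBIC);B=cv2.resize(ims[140:270,250:380,::-1],(400,400),interpolation=cv2.INTER_CUBIC)
cv2.imwrite('pics/c5.png',np.hstack([A,B]))
E
```

```text
t 19.15 [0.5364 0.2743 0.2604] rpy [ 3.1411  0.0006 -1.4395] F [0.1005 0.3777 0.6197] w 0.085 q6 -1.34
t 20.41 [0.537  0.2749 0.1283] rpy [-3.1397  0.0005 -1.4381] F [-0.5276  0.4746 -0.6068] w 0.0848 q6 -1.34
t 21.04 [0.5361 0.2745 0.1274] rpy [ 3.1414  0.0001 -1.4381] F [0.0247 0.1844 0.598 ] w 0.0152 q6 -1.34
t 22.31 [0.5356 0.2743 0.2378] rpy [ 3.1398 -0.0004 -1.4381] F [-0.1056  0.2284 -1.2848] w 0.0151 q6 -1.34
t 24.55 [0.4962 0.0055 0.2388] rpy [ 3.1415  0.     -3.01  ] F [-0.1596 -0.7839 -2.4292] w 0.0154 q6 -0.25
```

View pics/c5.png

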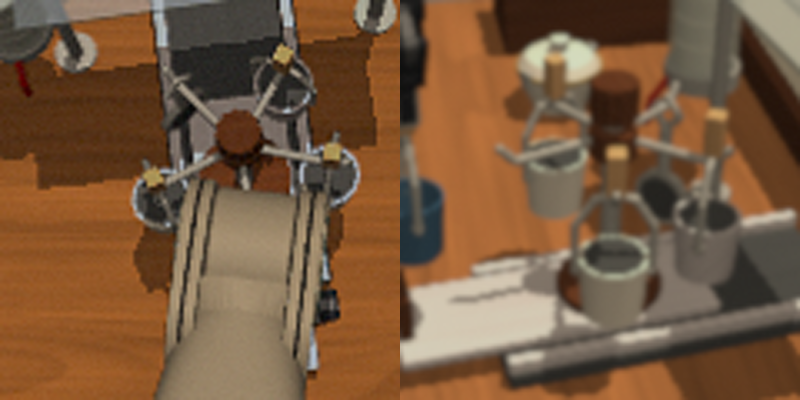

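```bash
python3 - <<'E'
from h import *
r=radians(187.5); u=np.array([np.cos(r),np.sin(r)]); A=np.array([.6697,.028])
for R in(.135,.11,.086):
    arm.servo_line([*(A+R*u),.2338],.07); s=st()
    if np.hypot(*s['force'][:2])>8: print('CONTACT'); break
ims,ds=snap('side','side4')
B=cv2.resize(ims[140:250,250:380,::-1],(700,592),interpolation=cv2.INTER_CUBIC)
cv2.imwrite('pics/c6.png',B)
E
```

```text
t 25.38 [0.5357 0.0104 0.2336] rpy [ 3.1414 -0.001  -3.0106] F [ 0.0325 -0.3571 -2.2299] w 0.0151 q6 -0.23
t 25.88 [0.5608 0.0137 0.2337] rpy [ 3.1416 -0.0006 -3.0106] F [-0.0088  0.5418 -2.1487] w 0.015 q6 -0.22
t 26.38 [0.5847 0.0168 0.2336] rpy [ 3.1415 -0.0006 -3.0106] F [ 0.2221 -0.0157 -1.7195] w 0.0152 q6 -0.21
```

View pics/c6.png

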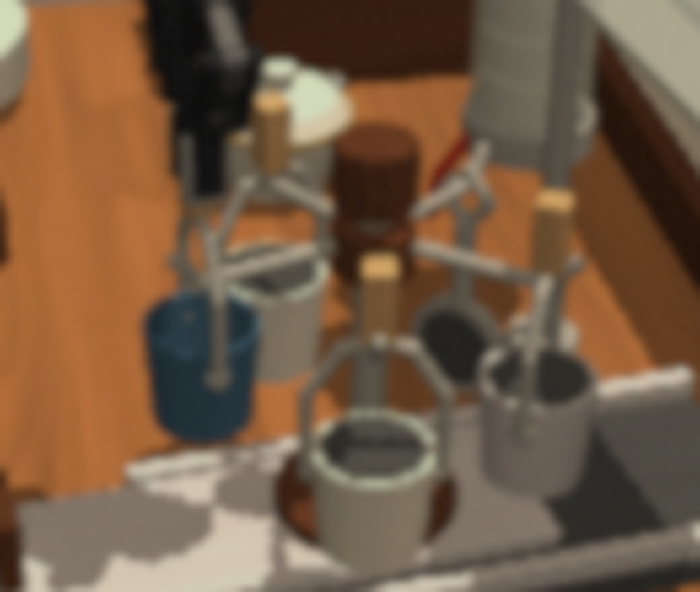

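```bash
python3 - <<'E'
from h import *
r=radians(187.5); u=np.array([np.cos(r),np.sin(r)]); A=np.array([.6697,.028]); p=A+.086*u
for z in(.220,.212,.209,.207,.2055,.204,.203,.202,.201,.200):
    arm.servo_line([*p,z],.05); s=arm.sense(); print(z,s['tcp_pos'],s['force'])
    if s['force'][2]>1.5: break
    if np.hypot(*s['force'][:2])>8: break
ims,ds=snap('side','side5')
B=cv2.resize(ims[140:250,250:380,::-1],(700,592),interpolation=cv2.INTER_CUBIC)
cv2.imwrite('pics/c7.png',B)
E
```

```text
0.22 [0.5837 0.0168 0.2192] [ 0.0906  0.3587 -2.3726]
0.212 [0.5841 0.0168 0.2115] [-0.1883  0.2558 -2.725 ]
0.209 [0.5851 0.0168 0.2093] [ 1.2682  0.056  -1.4734]
0.207 [0.5859 0.0168 0.2078] [ 4.1442  0.7117 -0.4145]
0.2055 [0.5864 0.0168 0.2069] [5.6589 0.8823 2.3121]
```

View pics/c7.png

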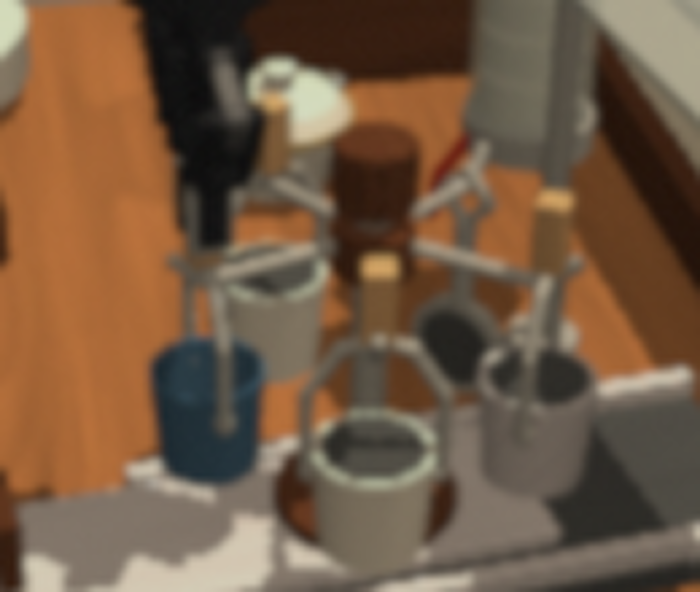

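```bash
python3 - <<'E'
from h import *
r=radians(187.5); u=np.array([np.cos(r),np.sin(r)]); A=np.array([.6697,.028])
arm.servo_line([*(A+.086*u),.212],.05); p=A+.081*u
arm.servo_line([*p,.212],.05)
for z in(.209,.207,.2055,.204,.203,.202,.201,.200):
    arm.servo_line([*p,z],.05); s=arm.sense(); print(z,s['tcp_pos'],s['force'])
    if s['force'][2]>2.5 or np.hypot(*s['force'][:2])>8: break
E
```

```text
0.209 [0.5888 0.0175 0.2084] [-0.5321 -0.5216 -1.3105]
0.207 [0.5892 0.0174 0.2068] [-0.9273 -0.0224 -1.1101]
0.2055 [0.5897 0.0175 0.2061] [-1.0592 -0.6502  1.5905]
0.204 [0.5897 0.0175 0.2058] [-1.7652  0.1937  7.8826]
```

```bash
python3 - <<'E'
from h import *
r=radians(187.5); u=np.array([np.cos(r),np.sin(r)]); A=np.array([.6697,.028]); p=A+.081*u
arm.servo_line([*p,.2058],.05); st()
arm.command_gripper(.045); st()
arm.servo_line([*p,.30],.1); arm.servo_line([.42,0,.36],.25)
arm.move_pose([.42,-.28,.36],arm.sense()['tool_rot']); arm.sleep(1.5); st()
im,dd=snap('top','top6'); ims,ds=snap('side','side6')
from an import *
C=cloud('top',dd); print(bars(C,np.array([.669,.0275])))
for n,D in(('top',C),('side',cloud('side',ds))):
    P=D.reshape(-1,3); m=(P[:,2]>.065)&(P[:,2]<.09)&(abs(P[:,0]-.48)<.02)&(abs(P[:,1])<.05);g=P[m];print('handle',cv2.minAreaRect((g[:,:2]*1000).astype(np.float32)))
    m=(P[:,2]>.20)&(P[:,2]<.26)&(np.hypot(P[:,0]-.587,P[:,1]-.016)<.03);g=P[m];print('grip',g.min(0),g.max(0))
A=cv2.resize(im[125:245,215:335,::-1],(400,400),interpolation=cv2.INTER_CUBIC);B=cv2.resize(ims[140:270,250:380,::-1],(400,400),interpolation=cv2.INTER_CUBIC)
cv2.imwrite('pics/c8.png',np.hstack([A,B]))
E
```

```text
t 29.74 [0.5898 0.0174 0.2061] rpy [-3.1415  0.0009 -3.0107] F [-0.0796 -0.0555  1.8265] w 0.0152 q6 -0.21
t 30.13 [0.5894 0.0174 0.2056] rpy [ 3.1416 -0.0002 -3.0108] F [ 0.1003 -0.0347 -0.6937] w 0.0447 q6 -0.21
t 34.68 [ 0.42 -0.28  0.36] rpy [ 3.1415  0.0003 -3.0108] F [-0.8587 -0.2499 -0.2305] w 0.0448 q6 -0.85
[(np.float64(331.8), 60, np.float64(331.06)), (np.float64(43.8), 72, np.float64(44.36)), (np.float64(115.8), 61, np.float64(117.5)), (np.float64(187.8), 57, np.float64(187.83)), (np.float64(259.8), 59, np.float64(258.42))]
handle ((480.7387390136719, 3.692747116088867), (13.38780689239502, 47.20246124267578), 7.2809319496154785)
grip [0.5698 0.0107 0.2005] [0.5995 0.0279 0.2358]
handle ((481.1238708496094, -1.3212947845458984), (13.820487022399902, 49.30028533935547), 7.844400405883789)
grip [0.5697 0.0051 0.2001] [0.5985 0.025  0.2344]
```

View pics/c8.png

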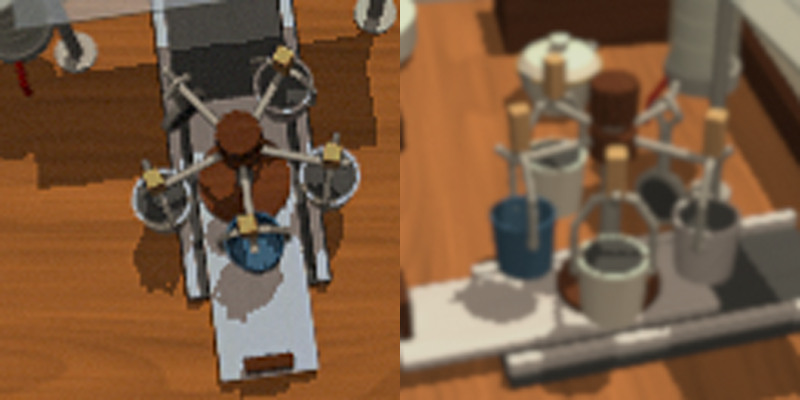

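```bash
python3 - <<'E'
from h import *
a=np.load('pics/side6.npz')['im'].astype(int); arm.sleep(.7); b,_=snap('side','side7'); b=b.astype(int)
arm.sleep(.33); c=snap('side','side8')[0].astype(int)
f=lambda x,y:(abs(x-y)[170:240,275:310]).mean(); print(f(a,b),f(b,c),f(a,c)); st(); arm.finish_job()
E
```

```text
0.39197278911564626 0.3768707482993197 0.3802721088435374
t 35.92 [ 0.42 -0.28  0.36] rpy [ 3.1415  0.0003 -3.0108] F [-0.175   0.0408  1.1202] w 0.045 q6 -0.85
the job is handed in; nothing more can be done
```

I did the three steps in the order asked and handed the job in at 35.9 s; no verdict was reported.

- **Carriage:** I pulled it out by its handle until it stopped moving and the pull force rose to about 29 N. In the last pictures the handle had not moved beyond measurement noise.
- **Carousel:** I turned it about 100° by the knob. The hook last measured 187.8° in world axes, against 187.5° for straight to the front, good to about 0.5°.
- **Pail:** I hung the blue pail on the empty hook by its hoop. On the first lowering the hoop touched the sloping tip of the hook, with under 6 N sideways. I lifted it, moved it in 5 mm and set it on the seat.
- **Final state:** The last pictures show the pail hanging upright. Three side-camera frames taken over about a second differed only by noise, so it was still. The gripper is open and well clear.

**Disagreement:** The two cameras differed by about 5 mm sideways in where they put things. I used the top camera because it agreed with contact at the knob.

I did not measure the bystanders again at the end. There was no sign of contact with them, and those in the last crops look unmoved.

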